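Open the burr case

TASK

Two flat grey metal cases of rotary burrs are screwed to the bench. On the longer one, press down the release tab on its front so that its lid springs ajar, then push the lid gently over until it lies fully back against its stop and let it stay there. Leave the shorter case shut and do not move or lift the things standing around.

Things in the scene. Friction and masses are not known exactly. Their poses are not given: they have to be found in the camera images.
- long_case: The longer case: grey box, aluminium lid, fixed to the bench, 110 (x) by 200 (y) mm, body 45 mm high, 51 mm with the lid shut. Origin: centre of its underside, on the bench; z up, x from the tab side (front) to the hinge side (back), y along its length. A 16 mm ear sticks out at each end; the steel tab from the middle of the front, to 115 mm in front of the origin. Either side of the bench, turned up to 0.35 rad.
- short_case: The shorter case, alike but 110 (x) by 110 (y) mm; to be left shut. Origin: centre of its underside, on the bench; z up, x from the tab side (front) to the hinge side (back), y along its length.
- long_tab (a joint): Turn of the longer case's release tab, rad: 0 at rest, grows as its pad is pressed down, stop at 0.35, springs back. The latch lets go at about 0.25 (pad 9 mm down at long_tab_pad, about 4 N; 5 N at the stop). Pivot: 16 mm above the bench, 65 mm in front of the case origin.
- long_tab_pad (a point): Where to press: middle of the top of the longer case's thumb pad, 101 mm in front of the case origin, 35 mm above the bench at rest. The pad is 32 mm wide (y); from here it reaches 14 mm outwards and 23 mm inwards to an upright hook plate, 55 mm above the bench at its top.
- long_lid (a joint): Angle of the longer case's lid, rad: 0 shut and latched, about 0.6 ajar, pi/2 upright, 1.92 fully open on its stop. Once the tab lets go a spring lifts it to 0.6 in about half a second, no further. Let go between 0.6 and upright it falls back to ajar; past upright it falls open to the stop and stays.
- long_lid_edge (a point): Underside of the front tip of the longer lid: middle of the front end of a 30 mm wide steel lip that sticks 10 mm out of the lid's front edge; 122 mm from the hinge axis. Moves with the lid, which is 6 mm thick (lip 4 mm), 200 mm long and weighs about 0.2 kg.
- long_hinge (a point): Middle of the hinge axis of the longer lid, 55 mm behind the case origin and 45 mm above the bench; the axis runs along the case's y.
- short_lid (a joint): Angle of the shorter case's lid, rad: 0 shut; must stay shut.
- jar: Bystander: small jar with a white cap, 44 mm across, 60 mm high; origin at the centre of its underside.
- tape: Bystander: roll of grey tape lying flat, 90 mm across, 30 mm high; origin at the centre of its underside.
- brush: Bystander: brush lying flat; origin on the bench under its middle, x towards its bristles, about 200 mm long.
- cast: Bystander: small plaster casting, 70 by 50 mm and 46 mm high; origin at the centre of its underside.

How it is judged:
On the way, in this order (a step that is already met when the one before it is completed fails the run):
1. the longer case's tab is pressed down (value of joint long_tab above 0.15 rad).
2. its lid has sprung ajar (value of joint long_lid between 0.4 and 1 rad), for 0.1 s.
At the end, for the whole second after the job is handed in: The longer case's lid rests fully open (beyond 1.8 rad, still), its tab has sprung back (below 0.1 rad), the shorter case is shut (below 0.05 rad) and each bystander is within 30 mm of where it stood (value of joint long_lid above 1.8 rad and velocity of joint long_lid below 0.1 rad/s and value of joint long_tab below 0.1 rad and value of joint short_lid below 0.05 rad and distance of each of jar, tape, brush, cast from where it was at the start of the episode below 0.03 m); the robot touches nothing.
It fails at once if the shorter case's lid opens (over 0.1 rad) (value of joint short_lid above 0.1 rad).
It fails at once if a bystander is lifted, carried or shoved (over 30 mm) (distance of any of jar, tape, brush, cast from where it was at the start of the episode above 0.03 m).
It fails at once if the longer case is forced or squeezed (over 40 N) (contact force between the fingers and long_case above 40 N).
It also fails if it takes over 48 s, if anything falls off the work surface, if the arm or the gripper's body presses on something with over 40 N, if the wrist force passes 120 N, or if a joint passes its speed limit or range.

ROBOT

A 6-joint arm with a two-finger parallel gripper is mounted at the origin on the work surface. World frame = base frame: x ahead of the robot, y to its left, z up, the work surface at z = 0. Lengths are in m, angles in rad, forces in N, time in s.
With the tool pointing down it reaches from about 0.35 to 0.975 m from the base axis. Payload 4.9 kg.
Tool frame: the origin (TCP) lies at the very end of the fingers, on their centre line; the grasp point (between the pads) lies 19 mm behind it (arm.hold_point_z is the distance from the TCP to the grasp point, in m); z points along the fingers, x is the direction in which the jaws open and shut, and the axes are right-handed (so a half turn about z gives the same grasp; the last joint's range is limited). The gripper opens to 85 mm and grips with 20 to 120 N. Pads are 22 mm wide; open, the fingers measure 114 mm over their backs; the gripper's body (76 mm by 85 mm) begins 54 mm behind the grasp point. The pads swing forward as they close: fully open they stand 13 mm farther back than shut.
Start: joints at [-1.468, 0.053, 1.613, -0, 1.476, -0.119], TCP at [0.137, -0.61, 0.195] pointing down, gripper open.
Joint ranges: [-3.01, 3.01], [-1.01, 2.22], [0.06, 2.58], [-1.02, 4.17], [0.09, 2.62], [-3.14, 3.14]. Speed limits (rad/s): [2.57, 2.57, 3.14, 3.14, 3.14, 3.14].

INTERFACE

Orientations are given as a 3x3 rotation matrix whose columns are the frame's x, y, z axes.
In Python, from station import monitor, viewer, arm, spotter gives the robot as it stands. The module is installed in compiled form; this text tells all that it offers.
- The arm moves only by the tool jog_arm, never from a script. Its argument "plan" is a list of rows, each a list of 3 entries, a list of its own where there are three numbers: the shift along the tool's x, y, z in units of 30 mm (1.0 is 30 mm), then the turn, a rotation vector about the tool's x, y, z in units of 8 degrees (1.0 is 8 degrees), then the finger opening in mm, from 0 to 85.4. A call has 1 to 5 rows; each row is the pose to reach, as a shift and turn from the pose commanded when the call began, along the tool's axes at that moment; what a row does not reach only later rows make up. A row lasts 1/10 s, in which the tool goes at most 50 mm and 8.59 degrees, less where a joint would pass 70% of its speed; a pose out of reach is approached as far as the arm can. A call with a gripper value outside its range is refused whole. The fingers move at their own pace and stop on an object; "newtons" is the grip in N (left out, the last holds). Time passes only in rows, so rows that repeat a pose let the fingers close. It gives the time, the measured TCP pose, the force and the opening at its end, in the units of the state.
- monitor.get_obs(): the state, without advancing time (a new reading comes with each control period).
- viewer.get_image(name): name is "scene" or "top" or "wrist"; returns a dict with "img" (400x640x3 uint8, red, green, blue), "fovy" (degrees; the focal length in pixels is half the picture's height over the tangent of half this angle, whatever the lens; pixels are square), "cx", "cy" (the principal point, pixels), "k1" (the pictures are not rectified: a ray, as slopes to the right and down, at radius r is drawn at 1 + k1 r^2 times it, then the intrinsics apply), "world_from_camera" (4x4, takes a point from camera to world coordinates). Camera axes: x right, y down, z forward; pixel columns grow to the right and rows downward; lengths in m; the calibration is good to about 2 mm. A picture is of the moment at which its call begins. There is no depth.
- arm.hand_in(): hands the job in, once; it reports no verdict.
Trained networks look in a picture, given as the dict that the camera call returned (one of the last four; its "shot" number tells which), for a name from the list of things; names that differ only in an ending like _2 or _b are one class to them, and where a whole thing is asked for, a point or a joint stands for the part that bears it (a point fixed in the world has none). Each returns a list of dicts, best first, with "conf" (0 to 1); they miss things now and then, are a little off and sometimes report something else, mostly with a low value. They report only what shows in the picture. A call takes as long as a camera call.
- spotter.search_frame(picture, label): "box" ([left, top, right, bottom] in pixels, round what is visible of it).
The state is a dict: "t": time; "q": joint angles; "qvel": joint speeds; "joint_torque": joint torques, N m; "tool_pos": TCP position; "orientation": TCP orientation; "ft_force": force on the tool from outside, world axes, zero at the start; "wrist_torque": the same for the moment, N m; "opening": finger opening in m.
Only numpy, scipy, OpenCV 4.12 (cv2) and the standard library are available. Lean on these libraries where they do the work, as an engineer would, in place of code of your own. Each camera call takes 0.05 s, during which the arm holds its last target.

## Working session

There is one attempt and no reset: what is moved stays moved. The work goes in short steps, Python scripts to look and compute and a tool call to move; the robot and the scene stay as the last step left them, time stands still between calls to the robot, and variables do not carry over. Pictures are saved under pics/ and viewed, and the job is handed in when it is done.

Besides the shell and the picture viewer there is one more tool, called after "Emit:" by a JSON object that holds its "api" and its "payload", one argument or row to a line. jog_arm: Moves the arm, as the interface text tells. Its arguments: {"type":"object","properties":{"plan":{"type":"array","items":{"type":"array"}},"newtons":{"type":"number"}},"required":["plan"]}

```bash
mkdir -p pics
python3 - <<'E'
from station import monitor, viewer, arm, spotter
import cv2
o=monitor.get_obs();print(o)
for n in("scene","top","wrist"):
    p=viewer.get_image(n);cv2.imwrite(f"pics/{n}0.png",p["img"][:,:,::-1])
    print(n,p["fovy"],p["cx"],p["cy"],p["k1"],p["world_from_camera"].tolist() if hasattr(p["world_from_camera"],'tolist') else p["world_from_camera"])
    if n!="wrist":
        for l in("long_case","short_case","long_tab_pad","jar","tape","brush","cast"):
            print(l,[(d["box"],round(d["conf"],2)) for d in spotter.search_frame(p,l)][:3])
E
```

```text
{'t': 0.0, 'q': array([-1.46799912e+00,  5.33850179e-02,  1.61430226e+00, -3.85820703e-05,
        1.47598011e+00, -1.18996936e-01]), 'qvel': array([ 6.27146607e-04,  1.12489565e-03, -3.96690031e-04,  4.59879806e-05,
       -8.80716597e-04, -8.56570620e-05]), 'joint_torque': array([ 8.17147593e-04, -3.93676043e+01, -3.70180678e+01, -1.05868410e-04,
        7.03051468e-03,  6.33809591e-06]), 'tool_pos': array([ 0.13740598, -0.60899442,  0.19414069]), 'orientation': array([[ 2.19983512e-01, -9.75503558e-01, -2.51107579e-04],
       [-9.75501405e-01, -2.19983557e-01,  2.05984147e-03],
       [-2.06462222e-03, -2.08175364e-04, -9.99997847e-01]]), 'ft_force': array([ 0.41322941, -0.52064359, -0.99912356]), 'wrist_torque': array([ 0.01281285,  0.03718959, -0.05229859]), 'opening': 0.08559666134041341}
scene 50.466322226665916 315.77812894171774 190.07756936627885 -0.05142287462608633 [[-0.7702132999526665, 0.33459599638748666, -0.5429705256986685, 1.2284234805145746], [0.6374433493734132, 0.4317709090895849, -0.6381534755868356, 0.7466124507027179], [0.02091527947764901, -0.837627244820402
[... 974 characters left out ...]
_tab_pad [([376.1, 254.9, 392.8, 275.7], 0.67)]
jar [([315.8, 239.1, 329.3, 251.6], 0.55)]
tape [([165.1, 233.8, 201.4, 265.5], 0.85)]
brush [([467.6, 220.8, 483.6, 288.5], 0.64), ([351.4, 204.4, 430.0, 274.8], 0.4)]
cast [([318.9, 239.6, 329.1, 252.2], 0.71), ([321.4, 138.4, 340.2, 167.6], 0.64), ([237.5, 210.0, 275.8, 249.2], 0.44)]
wrist 64.48768454242848 323.72916882400244 206.3175926937763 -0.05608005465190123 [[0.2191840510992632, -0.9240760396731728, -0.313116311688899, 0.21958836875780124], [-0.9756833345047509, -0.20738713052820337, -0.07094088286008313, -0.5914787082594777], [0.0006184766815287849, 0.32105147717028515, -0.9470615431392893, 0.3743017852905069], [0.0, 0.0, 0.0, 1.0]]
```

View pics/scene0.png

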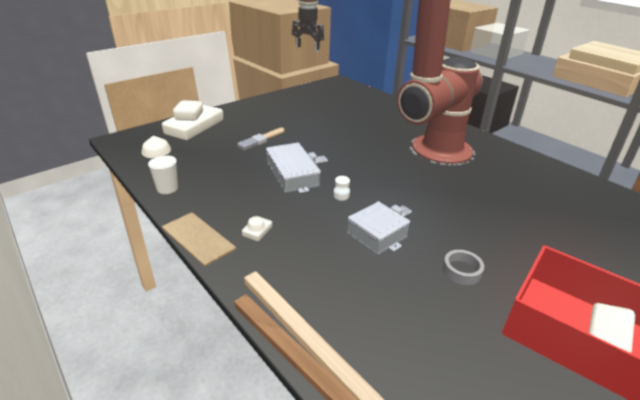

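```bash
python3 -c "
import cv2
a=cv2.imread('pics/top0.png')[120:300,140:500];cv2.imwrite('pics/top0c.png',cv2.resize(a,None,fx=2.2,fy=2.2,interpolation=3))"
```

```text
(no output)
```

View pics/top0c.png

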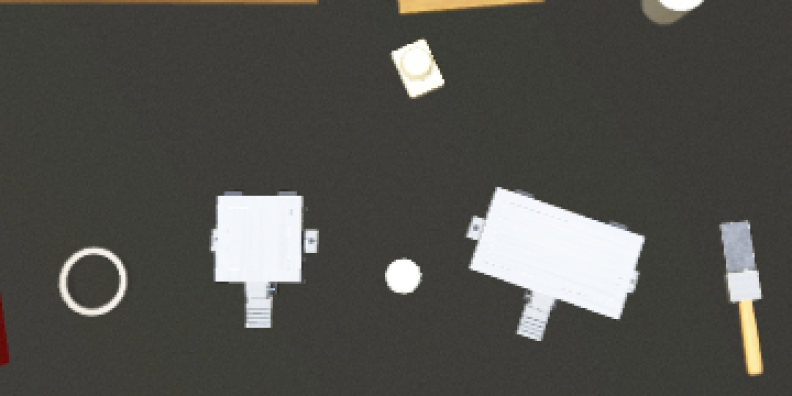

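View pics/wrist0.png

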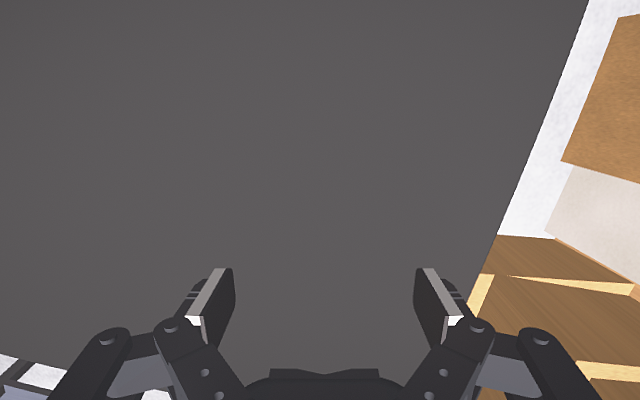

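```bash
cat > h.py <<'E'
import numpy as np, cv2
def intr(p):
    h=p["img"].shape[0]; f=h/2/np.tan(np.radians(p["fovy"])/2); return f
def ray(p,uv):
    f=intr(p); d=np.array([(uv[0]-p["cx"])/f,(uv[1]-p["cy"])/f]); s=d.copy()
    for _ in range(20): s=d/(1+p["k1"]*(s@s))
    T=np.array(p["world_from_camera"]); return T[:3,3],T[:3,:3]@np.array([s[0],s[1],1])
def atz(p,uv,z):
    o,d=ray(p,uv); return o+d*(z-o[2])/d[2]
def proj(p,X):
    T=np.array(p["world_from_camera"]); c=T[:3,:3].T@(np.asarray(X)-T[:3,3]); s=c[:2]/c[2]
    s=s*(1+p["k1"]*(s@s)); return s*intr(p)+[p["cx"],p["cy"]]
E
python3 - <<'E'
from station import viewer,monitor
from h import *
p=viewer.get_image("top")
C=[np.array(c)/2.2+[140,120] for c in((497,187),(644,236),(620,319),(470,269))]
P=np.array([atz(p,c,.051) for c in C]);print(P)
c=P.mean(0);print(c,[np.linalg.norm(P[i]-P[(i+1)%4]) for i in range(4)])
y=(P[0]-P[1]+P[3]-P[2]);x=(P[0]-P[3]+P[1]-P[2])
print(np.arctan2(x[1],x[0]),np.arctan2(-y[0],y[1]))
pad=atz(p,np.array((534,326))/2.2+[140,120],.035);print("pad vis",pad)
for n,a in(("jar",(403,276)),("cast",(418,68)),("brush",(742,297))): print(n,atz(p,np.array(a)/2.2+[140,120],.03))
# optimise pose against corners
E
```

```text
[[ 0.61140681 -0.11679214  0.051     ]
 [ 0.54962106 -0.30609314  0.051     ]
 [ 0.44334219 -0.27337643  0.051     ]
 [ 0.50493805 -0.08209708  0.051     ]]
[ 0.52732703 -0.1945897   0.051     ] [np.float64(0.19912897404708946), np.float64(0.11120063554414208), np.float64(0.20095234107537382), np.float64(0.11197921417842999)]
-0.3068543803453341 -0.3135021163595257
pad vis [ 0.4332463  -0.16564163  0.035     ]
jar [0.49586009 0.0041219  0.03      ]
cast [ 0.77437155 -0.01263673  0.03      ]
brush [ 0.47308751 -0.43697681  0.03      ]
```

```bash
cat >> h.py <<'E'
from scipy.spatial.transform import Rotation as Ro
CX=np.array([np.cos(.31),-np.sin(.31),0]);CY=np.array([np.sin(.31),np.cos(.31),0]);Z=np.array([0,0,1.])
O=np.array([.5273,-.1946,0])
def case(x,z,y=0): return O+x*CX+y*CY+z*Z
def Rt(deg):
    s,c=np.sin(np.radians(deg)),np.cos(np.radians(deg)); return np.c_[-CY,-(c*CX+s*Z),s*CX-c*Z]
def step(o,P,R):
    A=o["orientation"]; sh=A.T@(P-o["tool_pos"])/.03; rv=np.degrees(Ro.from_matrix(A.T@R).as_rotvec())/8
    return sh.round(2),rv.round(2)
def cur(o):
    d=o["tool_pos"]-O; A=o["orientation"]
    return "case xyz mm",(np.array([d@CX,d@CY,d[2]])*1000).round(1),"tilt",np.degrees(np.arctan2(A[:,2]@CX,-A[2,2])).round(1),"F",o["ft_force"].round(1),"q",o["q"].round(2),"t",o["t"],o["opening"]
E
python3 - <<'E'
from station import monitor
from h import *
o=monitor.get_obs();print(step(o,case(-.110,.10),Rt(22)),cur(o))
E
```

```text
(array([-12.5 , -12.56,   3.18]), array([2.68, 0.73, 3.76])) ('case xyz mm', array([-244.6, -514.2,  195.4]), 'tilt', np.float64(-0.0), 'F', array([-0.2,  0.8,  0.4]), 'q', array([-1.47,  0.05,  1.61, -0.  ,  1.48, -0.12]), 't', 0.9, 0.085558468202912)
```

Emit:
{"api": "jog_arm", "payload": {
  "plan": [
    [[-6,-6,0],[1.3,0.4,1.9],0],
    [[-6,-6,0],[1.3,0.4,1.9],0],
    [[-6,-6,0],[1.3,0.4,1.9],0],
    [[-6,-6,0],[1.3,0.4,1.9],0],
    [[-6,-6,0],[1.3,0.4,1.9],0]
  ],
  "newtons": 20
}}

```text
t: 1.4
tool_pos: [0.2714, -0.3968, 0.1954]
orientation: [[-0.049, -0.982, 0.184], [-0.998, 0.042, -0.04], [0.031, -0.186, -0.982]]
ft_force: [1.1, -0.3, 1.1]
opening: 0.0124
```

Run:
```python
from station import monitor
from h import *
o=monitor.get_obs();print(step(o,case(-.110,.10),Rt(22)),step(o,case(-.110,.18),Rt(22)),cur(o))
```

```text
(array([-8.19, -4.02,  3.74]), array([1.37, 0.31, 1.86])) (array([-8.11, -4.52,  1.12]), array([1.37, 0.31, 1.86])) ('case xyz mm', array([-182. , -270.6,  195.4]), 'tilt', np.float64(10.8), 'F', array([ 1.1, -0.3,  1.1]), 'q', array([-1.23, -0.41,  2.03,  0.16,  1.43,  0.37]), 't', 1.4, 0.0124449969629294)
```

Emit:
{"api": "jog_arm", "payload": {
  "plan": [
    [[-8.1,-4.5,1],[1.4,0.3,1.9],0],
    [[-8.1,-4.5,1],[1.4,0.3,1.9],0],
    [[-8.1,-4.5,1],[1.4,0.3,1.9],0],
    [[-8.1,-4.5,1],[1.4,0.3,1.9],0],
    [[-8.1,-4.5,1],[1.4,0.3,1.9],0]
  ]
}}

```text
t: 1.9
tool_pos: [0.4051, -0.186, 0.1852]
orientation: [[-0.31, -0.879, 0.362], [-0.951, 0.288, -0.115], [-0.003, -0.38, -0.925]]
ft_force: [0.1, 0.2, -0.3]
opening: -0.0002
```

Run:
```python
from station import monitor
from h import *
o=monitor.get_obs();print(step(o,case(-.110,.10),Rt(22)),step(o,case(-.110,.18),Rt(22)),cur(o))
```

```text
(array([-0.96,  0.81,  2.74]), array([-0.04,  0.01, -0.04])) (array([-0.97, -0.2 ,  0.28]), array([-0.04,  0.01, -0.04])) ('case xyz mm', array([-119. ,  -29.1,  185.2]), 'tilt', np.float64(22.3), 'F', array([ 0.1,  0.2, -0.3]), 'q', array([-0.7 , -0.76,  2.29,  0.16,  1.26,  1.16]), 't', 1.9, -0.00022722493666357864)
```

Emit:
{"api": "jog_arm", "payload": {
  "plan": [
    [[-1,0.8,2.7],[0,0,0],0],
    [[-1,0.8,2.7],[0,0,0],0],
    [[-1,0.8,2.7],[0,0,0],0],
    [[-1,0.8,2.7],[0,0,0],0]
  ]
}}

```text
t: 2.3
tool_pos: [0.4219, -0.161, 0.1011]
orientation: [[-0.307, -0.881, 0.36], [-0.952, 0.286, -0.112], [-0.004, -0.377, -0.926]]
ft_force: [0.3, -0.5, 1.4]
opening: -0.0001
```

Run:
```python
from station import monitor,viewer
from h import *
o=monitor.get_obs();print(step(o,case(-.104,.045),Rt(22)),cur(o))
p=viewer.get_image("wrist");cv2.imwrite("pics/w1.png",p["img"][:,:,::-1])
print("pad corners px",[proj(p,case(x,.035,y)).round() for x,y in((-.115,-.016),(-.115,.016),(-.078,.016),(-.078,-.016))])
```

```text
(array([0.  , 0.5 , 1.81]), array([-0.02,  0.02, -0.03])) ('case xyz mm', array([-110.6,   -0.2,  101.1]), 'tilt', np.float64(22.1), 'F', array([ 0.3, -0.5,  1.4]), 'q', array([-0.61, -0.68,  2.38,  0.13,  1.07,  1.23]), 't', 2.3, -0.00010552941152247317)
pad corners px [array([344., 244.]), array([305., 244.]), array([305., 199.]), array([343., 199.])]
```

View pics/w1.png

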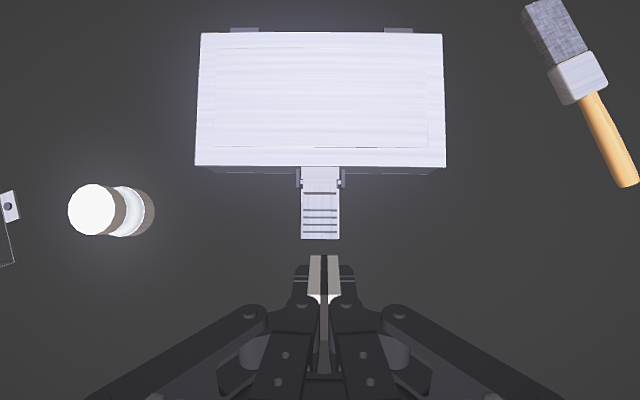

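Emit:
{"api": "jog_arm", "payload": {
  "plan": [
    [[-0.1,0.4,1.8],[0,0,0],0],
    [[-0.1,0.4,1.8],[0,0,0],0],
    [[-0.1,0.4,1.8],[0,0,0],0]
  ]
}}

```text
t: 2.65
tool_pos: [0.4317, -0.1618, 0.0469]
orientation: [[-0.31, -0.88, 0.36], [-0.951, 0.288, -0.113], [-0.004, -0.377, -0.926]]
ft_force: [-0.6, -0.1, 0.1]
opening: 0.0003
```

Run:
```python
from station import monitor,viewer
from h import *
o=monitor.get_obs();print([step(o,case(-.101,z,.002),Rt(22))[0] for z in (.036,.030,.026,.022,.018)],cur(o))
p=viewer.get_image("wrist");cv2.imwrite("pics/w2.png",p["img"][:,:,::-1])
```

```text
[array([0.  , 0.13, 0.34]), array([0.  , 0.21, 0.52]), array([0.  , 0.26, 0.65]), array([0.01, 0.31, 0.77]), array([0.01, 0.36, 0.89])] ('case xyz mm', array([-101.1,    2.1,   46.9]), 'tilt', np.float64(22.1), 'F', array([-0.6, -0.1,  0.1]), 'q', array([-0.6 , -0.56,  2.41,  0.14,  0.92,  1.23]), 't', 2.65, 0.00025118368690199214)
```

View pics/w2.png

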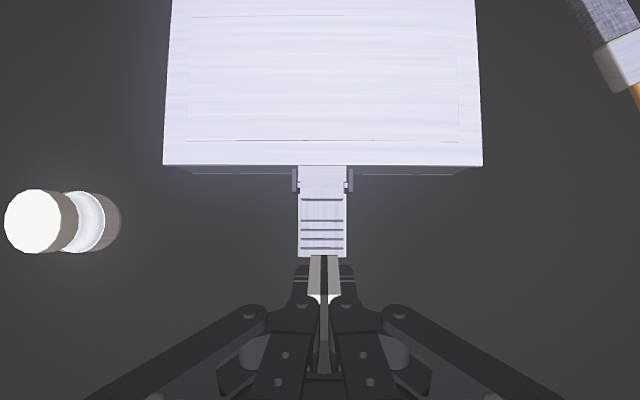

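Run:
```python
from station import monitor,viewer
from h import *
p=viewer.get_image("wrist");o=monitor.get_obs()
T=o["tool_pos"];A=o["orientation"]
print("tcp",proj(p,T),"front edge of tip",proj(p,T-.011*A[:,1]))
for x in(-.115,-.101,-.078): print(x,proj(p,case(x,.035)))
print("lid front edge",proj(p,case(-.055,.051,.1)),proj(p,case(-.055,.051,-.1)), atz(p,(322,257),.035)-case(-.115,.035))
for uv in((163,165),(483,165)):
  d=atz(p,uv,.051)-O; print(d@CX,d@CY)
d=atz(p,(322,257),.035)-O; print(d@CX,d@CY)
```

```text
tcp [324.36073235 241.6873057 ] front edge of tip [324.35123801 225.13574604]
-0.115 [327.21745476 264.35888281]
-0.101 [327.09292456 243.04129808]
-0.078 [326.88652661 208.29897764]
lid front edge [167.89919182 171.23583459] [485.97352982 169.38876294] [0.00565281 0.00177319 0.        ]
-0.050982153144523104 0.10332084656346148
-0.052213284620817695 -0.09820203317262276
-0.11015756932775125 0.003413106396986745
```

Run:
```python
from station import monitor,viewer
from h import *
p=viewer.get_image("wrist");o=monitor.get_obs()
T=o["tool_pos"];A=o["orientation"]
for dz in(0,-.01,-.02,-.03,-.04):
  print(dz,[proj(p,T-dy*A[:,1]+dz*A[:,2]+dx*A[:,0]).round() for dy in(.011,0,-.011) for dx in (0,)], proj(p,T+.0145*A[:,0]+dz*A[:,2]).round())
cv2.imwrite("pics/w2c.png",cv2.resize(p["img"][150:350,220:430,::-1],None,fx=3.5,fy=3,interpolation=3))
p=viewer.get_image("scene");a,b=proj(p,T).astype(int);print(a,b)
cv2.imwrite("pics/s2c.png",cv2.resize(p["img"][b-60:b+60,a-80:a+80,::-1],None,fx=5,fy=5,interpolation=3))
```

```text
0 [array([324., 226.]), array([324., 242.]), array([324., 258.])] [348. 242.]
-0.01 [array([324., 232.]), array([324., 250.]), array([324., 266.])] [349. 250.]
-0.02 [array([324., 240.]), array([324., 258.]), array([324., 275.])] [350. 258.]
-0.03 [array([324., 248.]), array([324., 267.]), array([324., 285.])] [352. 267.]
-0.04 [array([324., 257.]), array([324., 277.]), array([324., 295.])] [353. 277.]
321 153
```

View pics/w2c.png

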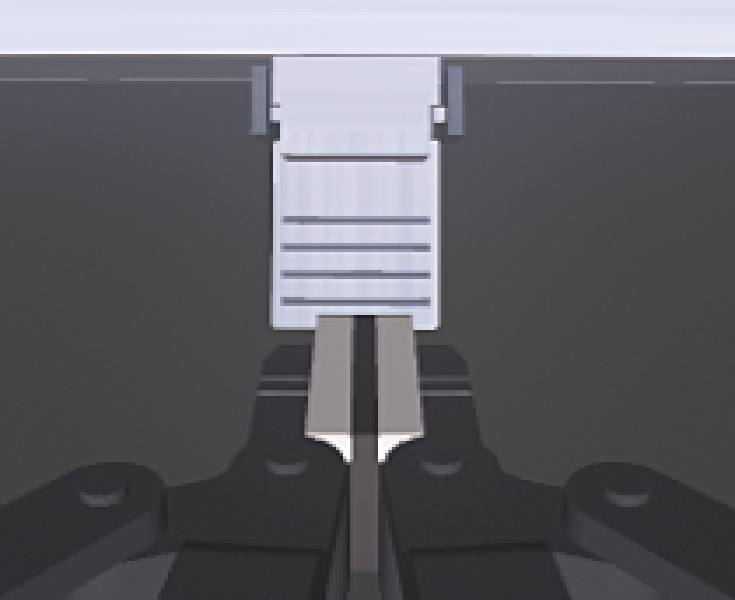

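View pics/s2c.png

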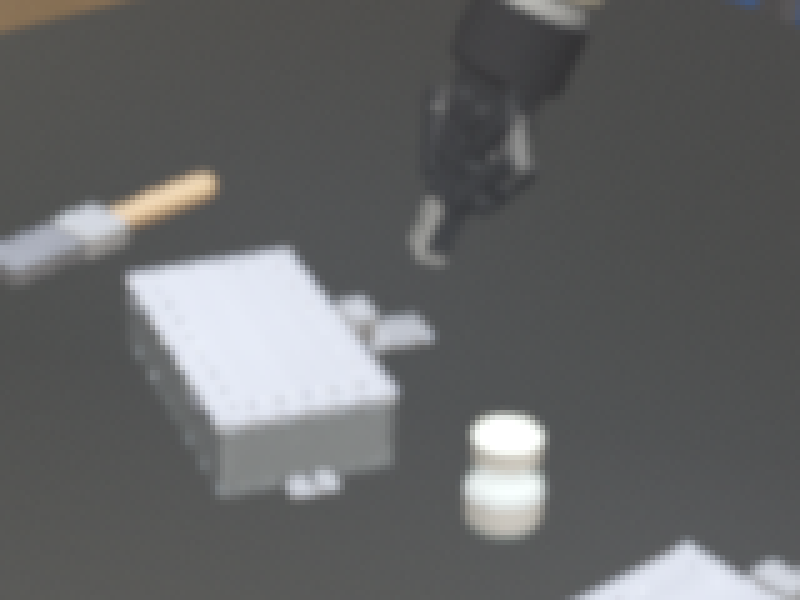

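Run:
```python
from station import monitor,viewer,arm
from h import *
p=viewer.get_image("scene");o=monitor.get_obs()
T=o["tool_pos"];A=o["orientation"];print(arm.hold_point_z,o["opening"],T)
im=p["img"][93:213,241:401,::-1].copy();im=cv2.resize(im,None,fx=5,fy=5,interpolation=3)
for dz in(0,-.01,-.02,-.03,-.04,-.1):
  q=proj(p,T+dz*A[:,2]);cv2.circle(im,tuple(((q-[241,93])*5+2).astype(int)),3,(0,0,255),-1)
for X in [case(x,.051,y) for x in(-.055,.055) for y in(-.1,.1)]+[case(-.115,.035,.016),case(-.115,.035,-.016)]:
  q=proj(p,X);cv2.circle(im,tuple(((q-[241,93])*5+2).astype(int)),3,(0,255,0),-1)
cv2.imwrite("pics/s3c.png",im)
```

```text
0.0187 0.0002844529352108264 [ 0.43312201 -0.16212041  0.04904733]
```

View pics/s3c.png

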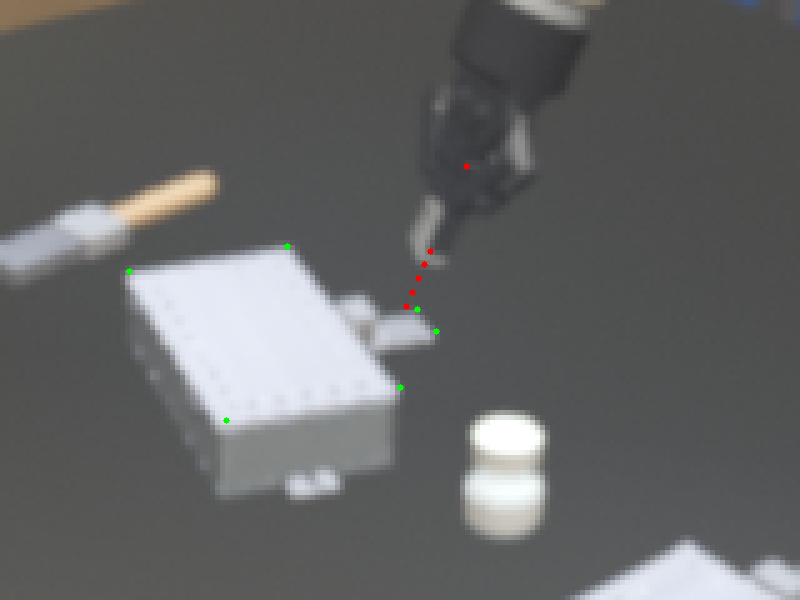

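Run:
```python
from station import monitor,viewer,arm
from h import *
o=monitor.get_obs()
print(o["tool_pos"],cur(o))
for z in (.042,.037,.033,.029,.025): print(step(o,case(-.097,z,.003),Rt(22)))
```

```text
[ 0.43312201 -0.16212041  0.04904733] ('case xyz mm', array([-99.6,   2.2,  49. ]), 'tilt', np.float64(22.4), 'F', array([-0.8, -0.6,  0.5]), 'q', array([-0.59, -0.56,  2.41,  0.14,  0.92,  1.23]), 't', 2.9, 0.0002844529352108264)
(array([-0.03,  0.01,  0.25]), array([-0.05,  0.01, -0.03]))
(array([-0.03,  0.07,  0.4 ]), array([-0.05,  0.01, -0.03]))
(array([-0.03,  0.12,  0.53]), array([-0.05,  0.01, -0.03]))
(array([-0.03,  0.17,  0.65]), array([-0.05,  0.01, -0.03]))
(array([-0.02,  0.23,  0.77]), array([-0.05,  0.01, -0.03]))
```

Emit:
{"api": "jog_arm", "payload": {
  "plan": [
    [[0,0.1,0.4],[0,0,0],0],
    [[0,0.1,0.4],[0,0,0],0]
  ]
}}

```text
t: 3.1
tool_pos: [0.4333, -0.1613, 0.034]
orientation: [[-0.308, -0.881, 0.36], [-0.951, 0.287, -0.112], [-0.004, -0.377, -0.926]]
ft_force: [-0.4, 0.4, 0.1]
opening: 0.0002
```

Emit:
{"api": "jog_arm", "payload": {
  "plan": [
    [[0,0.05,0.13],[0,0,0],0],
    [[0,0.05,0.13],[0,0,0],0]
  ]
}}

```text
t: 3.3
tool_pos: [0.4336, -0.1613, 0.03]
orientation: [[-0.308, -0.881, 0.36], [-0.951, 0.287, -0.113], [-0.004, -0.377, -0.926]]
ft_force: [0.1, 0.7, -0.4]
opening: -0.0
```

Emit:
{"api": "jog_arm", "payload": {
  "plan": [
    [[0,0.05,0.13],[0,0,0],0],
    [[0,0.05,0.13],[0,0,0],0]
  ]
}}

```text
t: 3.5
tool_pos: [0.4334, -0.1612, 0.0252]
orientation: [[-0.308, -0.881, 0.36], [-0.951, 0.287, -0.112], [-0.004, -0.377, -0.926]]
ft_force: [-0.3, 0.6, -1.3]
opening: 0.0002
```

```bash
cat > draw.py <<'E'
from station import monitor,viewer
from h import *
import sys
def shot(tag,pts=()):
    p=viewer.get_image("scene");o=monitor.get_obs();T=o["tool_pos"];A=o["orientation"]
    im=p["img"][83:213,241:401,::-1].copy();im=cv2.resize(im,None,fx=4.5,fy=4.5,interpolation=3)
    for dz in(0,-.03):
      q=proj(p,T+dz*A[:,2]);cv2.circle(im,tuple(((q-[241,83])*4.5+2).astype(int)),3,(0,0,255),-1)
    w=viewer.get_image("wrist");wi=w["img"][:,:,::-1]
    cv2.imwrite(f"pics/{tag}s.png",im);cv2.imwrite(f"pics/{tag}w.png",wi)
    print(cur(o)); return o
if __name__=="__main__": shot(sys.argv[1])
E
python3 draw.py a1
```

```text
('case xyz mm', array([-99.5,   3.2,  25.4]), 'tilt', np.float64(22.1), 'F', array([-0.2, -0.9, -1.3]), 'q', array([-0.59, -0.51,  2.42,  0.14,  0.87,  1.22]), 't', 3.55, -3.8945800574534095e-05)
```

View pics/a1s.png

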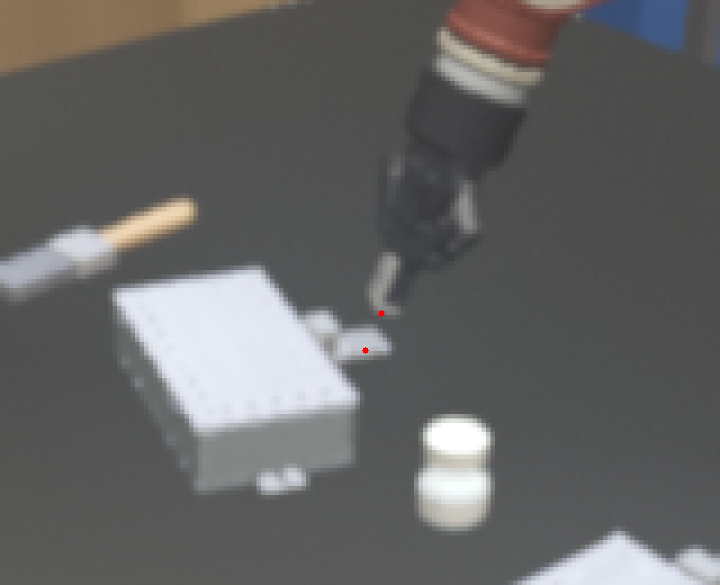

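View pics/a1w.png

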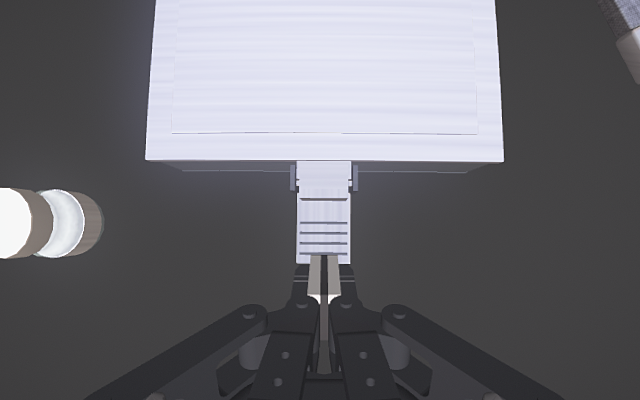

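```bash
cat >> h.py <<'E'
L=.030
def tip(P,R): return np.asarray(P)+L*R[:,2]
def tstep(o,x,z,t,y=.003): return step(o,tip(case(x,z,y),Rt(t)),Rt(t))
def tcur(o):
    d=o["tool_pos"]-L*o["orientation"][:,2]-O; return "TIP",(np.array([d@CX,d@CY,d[2]])*1000).round(1),cur(o)[2:]
E
python3 - <<'E'
from station import monitor
from h import *
o=monitor.get_obs();print(tcur(o))
for z in(.045,.040,.035,.03,.025,.02):print(z,tstep(o,-.101,z,22)[0])
E
```

```text
('TIP', array([-110.7,    3. ,   53.4]), ('tilt', np.float64(22.2), 'F', array([ 0.3, -0.3,  0.6]), 'q', array([-0.59, -0.51,  2.42,  0.14,  0.87,  1.22]), 't', 3.6, 2.8945705138215902e-05))
0.045 [ 0.   -0.19  0.38]
0.04 [ 0.01 -0.13  0.53]
0.035 [ 0.01 -0.06  0.69]
0.03 [ 0.01 -0.    0.84]
0.025 [0.01 0.06 1.  ]
0.02 [0.01 0.12 1.15]
```

Emit:
{"api": "jog_arm", "payload": {
  "plan": [
    [[0,-0.15,0.5],[0,0,0],0],
    [[0,-0.15,0.5],[0,0,0],0]
  ]
}}

```text
t: 3.8
tool_pos: [0.4426, -0.164, 0.0124]
orientation: [[-0.308, -0.881, 0.358], [-0.951, 0.287, -0.111], [-0.005, -0.375, -0.927]]
ft_force: [-0.7, 0.2, -0.7]
opening: -0.0002
```

Emit:
{"api": "jog_arm", "payload": {
  "plan": [
    [[0,0.06,0.15],[0,0,0],0],
    [[0,0.06,0.15],[0,0,0],0]
  ]
}}

```text
t: 4.0
tool_pos: [0.4425, -0.164, 0.008]
orientation: [[-0.308, -0.881, 0.359], [-0.951, 0.287, -0.112], [-0.004, -0.376, -0.926]]
ft_force: [-0.3, 0.7, 0.1]
opening: -0.0001
```

Emit:
{"api": "jog_arm", "payload": {
  "plan": [
    [[0,0.06,0.15],[0,0,0],0],
    [[0,0.06,0.15],[0,0,0],0]
  ]
}}

```text
t: 4.2
tool_pos: [0.443, -0.1644, 0.0036]
orientation: [[-0.308, -0.88, 0.36], [-0.951, 0.287, -0.113], [-0.004, -0.378, -0.926]]
ft_force: [0.4, -0.6, 1.3]
opening: 0.0002
```

```bash
python3 draw.py a2;python3 - <<'E'
from station import monitor
from h import *
print(tcur(monitor.get_obs()))
E
```

```text
('case xyz mm', array([-89.3,   3.1,   3.9]), 'tilt', np.float64(22.2), 'F', array([ 0.4, -1.1,  0.2]), 'q', array([-0.58, -0.42,  2.4 ,  0.15,  0.79,  1.22]), 't', 4.25, 0.0002864515472703205)
('TIP', array([-100.6,    3. ,   31.8]), ('tilt', np.float64(22.2), 'F', array([-0.1,  0.8,  1.2]), 'q', array([-0.58, -0.42,  2.4 ,  0.15,  0.79,  1.22]), 't', 4.3, 0.00025198371260113235))
```

View pics/a2s.png

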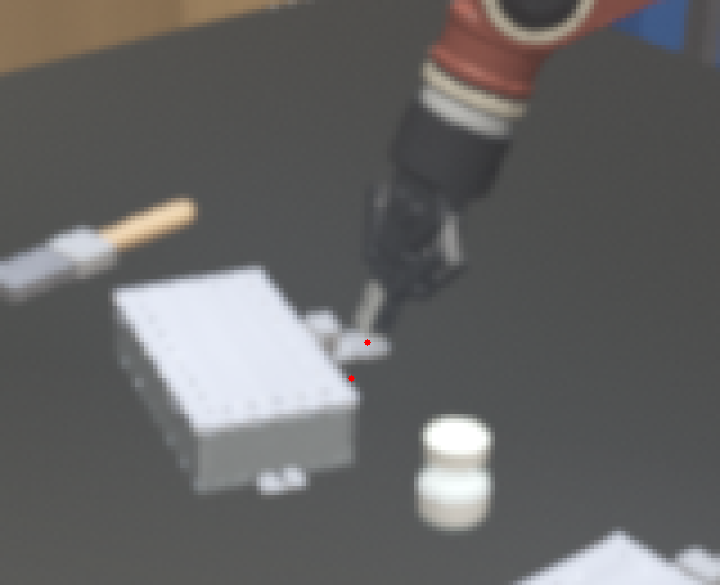

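View pics/a2w.png

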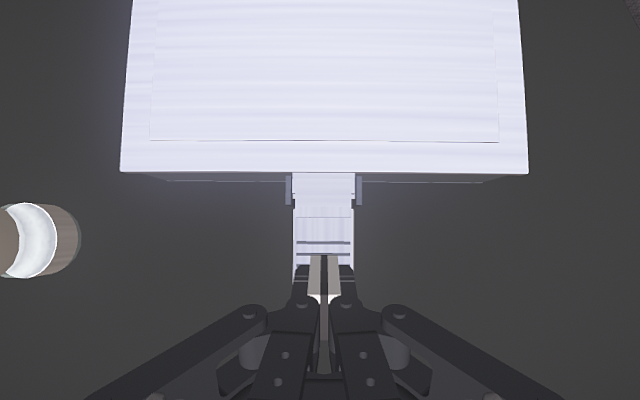

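Emit:
{"api": "jog_arm", "payload": {
  "plan": [
    [[0,0.06,0.15],[0,0,0],0],
    [[0,0.06,0.15],[0,0,0],0]
  ]
}}

```text
t: 4.5
tool_pos: [0.4432, -0.1644, -0.0013]
orientation: [[-0.308, -0.88, 0.36], [-0.951, 0.287, -0.113], [-0.004, -0.378, -0.926]]
ft_force: [0.1, -0.6, 1.8]
opening: 0.0001
```

Emit:
{"api": "jog_arm", "payload": {
  "plan": [
    [[0,0.06,0.15],[0,0,0],0],
    [[0,0.06,0.15],[0,0,0],0]
  ]
}}

```text
t: 4.7
tool_pos: [0.443, -0.1643, -0.0064]
orientation: [[-0.308, -0.881, 0.36], [-0.951, 0.287, -0.113], [-0.004, -0.377, -0.926]]
ft_force: [-1.3, -0.2, 3.4]
opening: 0.0
```

```bash
python3 draw.py a3
```

```text
('case xyz mm', array([-89.5,   3.2,  -6.2]), 'tilt', np.float64(22.2), 'F', array([-2. ,  0.1,  2.9]), 'q', array([-0.58, -0.4 ,  2.41,  0.15,  0.77,  1.21]), 't', 4.75, -0.00023823718795477344)
```

View pics/a3w.png

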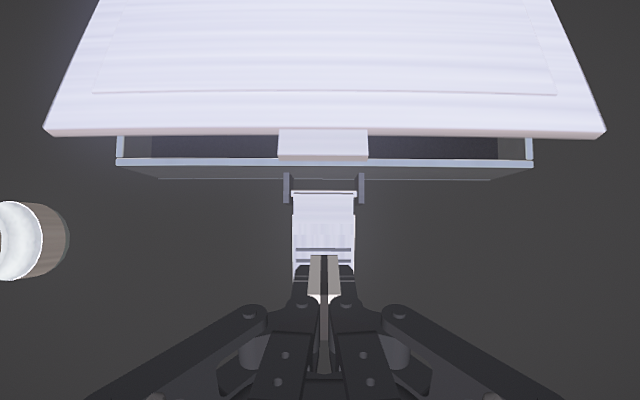

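Emit:
{"api": "jog_arm", "payload": {
  "plan": [
    [[0,0,0],[0,0,0],0],
    [[0,0,0],[0,0,0],0],
    [[0,0,0],[0,0,0],0],
    [[0,0,0],[0,0,0],0],
    [[0,0,0],[0,0,0],0]
  ]
}}

```text
t: 5.3
tool_pos: [0.4431, -0.1643, -0.0059]
orientation: [[-0.308, -0.881, 0.36], [-0.951, 0.287, -0.113], [-0.004, -0.377, -0.926]]
ft_force: [-2.0, 0.9, 3.2]
opening: -0.0003
```

Emit:
{"api": "jog_arm", "payload": {
  "plan": [
    [[0,0,-0.5],[0,0,0],0],
    [[0,0,-1.5],[0,0,0],0],
    [[0,0,-1.5],[0,0,0],0],
    [[0,0,-1.5],[0,0,0],0]
  ]
}}

```text
t: 5.7
tool_pos: [0.4274, -0.1595, 0.0363]
orientation: [[-0.308, -0.88, 0.362], [-0.951, 0.286, -0.114], [-0.004, -0.379, -0.925]]
ft_force: [-0.2, -0.2, 0.4]
opening: 0.0
```

```bash
python3 draw.py a4
python3 - <<'E'
from station import monitor
from h import *
o=monitor.get_obs();print(tcur(o))
for t in(30,35,40,45):print(tstep(o,-.110,.075,t),tstep(o,-.08,.085,t))
E
```

```text
('case xyz mm', array([-106.6,    3.2,   35.1]), 'tilt', np.float64(22.2), 'F', array([ 1. ,  0.3, -0.1]), 'q', array([-0.6 , -0.56,  2.43,  0.14,  0.9 ,  1.22]), 't', 5.75, 0.00010895645885376598)
('TIP', array([-118.3,    3.3,   62.2]), ('tilt', np.float64(22.1), 'F', array([ 0.5, -0.5, -0.5]), 'q', array([-0.6 , -0.56,  2.43,  0.14,  0.9 ,  1.22]), 't', 5.8, 3.7508674799408775e-05))
(array([ 0.01, -0.56, -0.3 ]), array([ 0.99,  0.02, -0.03])) (array([ 0.  , -1.61, -0.23]), array([ 0.99,  0.02, -0.03]))
(array([ 0.01, -0.64, -0.32]), array([ 1.62,  0.02, -0.04])) (array([ 0.  , -1.69, -0.25]), array([ 1.62,  0.02, -0.04]))
(array([ 0.01, -0.73, -0.34]), array([ 2.24,  0.02, -0.04])) (array([ 0.  , -1.78, -0.27]), array([ 2.24,  0.02, -0.04]))
(array([ 0.01, -0.81, -0.37]), array([ 2.87,  0.02, -0.04])) (array([ 0.  , -1.86, -0.3 ]), array([ 2.87,  0.02, -0.04]))
```

View pics/a4s.png

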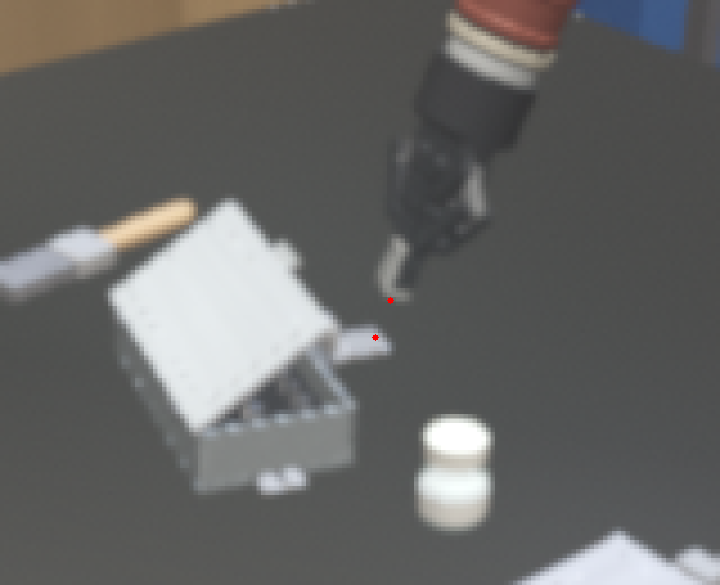

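View pics/a4w.png

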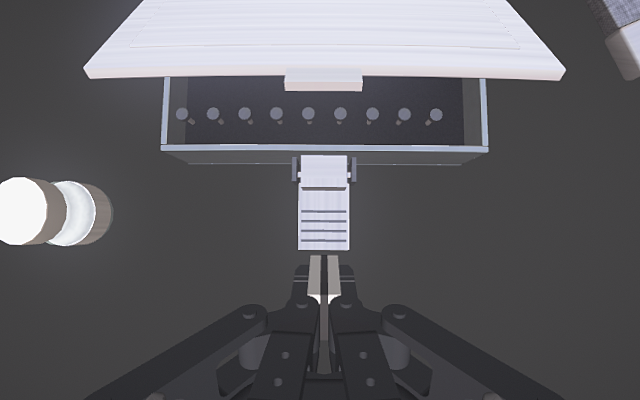

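Emit:
{"api": "jog_arm", "payload": {
  "plan": [
    [[0,-0.7,-0.35],[0.8,0,0],0],
    [[0,-0.9,-0.35],[1.6,0,0],0],
    [[0,-1.3,-0.3],[1.6,0,0],0],
    [[0,-1.3,-0.3],[1.6,0,0],0],
    [[0,-1.3,-0.3],[1.6,0,0],0]
  ]
}}

```text
t: 6.3
tool_pos: [0.4579, -0.1693, 0.0581]
orientation: [[-0.308, -0.78, 0.545], [-0.951, 0.255, -0.172], [-0.005, -0.572, -0.82]]
ft_force: [0.8, 0.2, -0.2]
opening: 0.0002
```

Run:
```python
from station import monitor
from h import *
o=monitor.get_obs();print(tcur(o))
for t in(35,40,45):print(tstep(o,-.06,.078,t),tstep(o,-.038,.08,t))
```

```text
('TIP', array([-90.9,   2.9,  82.7]), ('tilt', np.float64(34.9), 'F', array([ 0.8,  0.2, -0.2]), 'q', array([-0.63, -0.66,  2.51,  0.27,  0.73,  1.11]), 't', 6.3, 0.00018150244276690677))
(array([-0.  , -0.76,  0.72]), array([ 0.02,  0.01, -0.04])) (array([-0.01, -1.4 ,  1.08]), array([ 0.02,  0.01, -0.04]))
(array([-0.  , -0.84,  0.72]), array([ 0.64,  0.01, -0.04])) (array([-0.01, -1.48,  1.08]), array([ 0.64,  0.01, -0.04]))
(array([-0.  , -0.93,  0.7 ]), array([ 1.27,  0.01, -0.04])) (array([-0.01, -1.57,  1.07]), array([ 1.27,  0.01, -0.04]))
```

Emit:
{"api": "jog_arm", "payload": {
  "plan": [
    [[0,-0.8,0.7],[0,0,0],0],
    [[0,-0.85,0.7],[0.4,0,0],0],
    [[0,-0.9,0.7],[0.6,0,0],0],
    [[0,-0.85,0.7],[0.6,0,0],0]
  ]
}}

```text
t: 6.7
tool_pos: [0.4888, -0.1791, 0.0545]
orientation: [[-0.308, -0.732, 0.607], [-0.951, 0.24, -0.192], [-0.005, -0.637, -0.771]]
ft_force: [-0.2, 0.7, 0.1]
opening: -0.0
```

```bash
python3 draw.py a5
python3 - <<'E'
from station import monitor
from h import *
o=monitor.get_obs();print(tcur(o))
for t in(40,45):print(tstep(o,-.06,.078,t),tstep(o,-.038,.08,t))
E
```

```text
('case xyz mm', array([-41.2,   2.9,  55.2]), 'tilt', np.float64(39.6), 'F', array([ 0.4, -0. , -0.4]), 'q', array([-0.61, -0.57,  2.49,  0.36,  0.58,  1.04]), 't', 6.75, -6.240637001860168e-06)
('TIP', array([-59.9,   2.7,  79.1]), ('tilt', np.float64(39.7), 'F', array([0.5, 0.4, 0.4]), 'q', array([-0.61, -0.57,  2.49,  0.36,  0.58,  1.04]), 't', 6.8, 8.66319604623407e-05))
(array([-0.01,  0.02,  0.03]), array([ 0.04,  0.01, -0.04])) (array([-0.01, -0.58,  0.44]), array([ 0.04,  0.01, -0.04]))
(array([-0.01, -0.07,  0.02]), array([ 0.66,  0.01, -0.04])) (array([-0.01, -0.67,  0.44]), array([ 0.66,  0.01, -0.04]))
```

View pics/a5s.png

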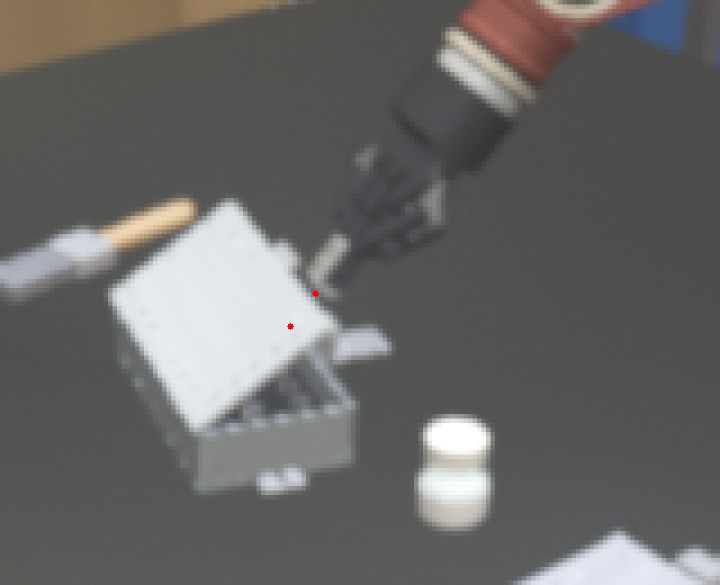

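View pics/a5w.png

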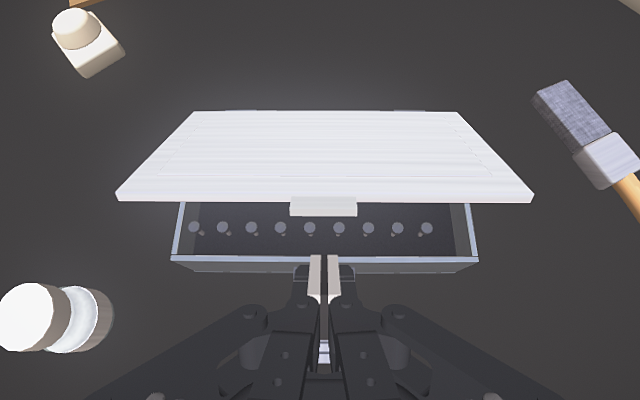

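Emit:
{"api": "jog_arm", "payload": {
  "plan": [
    [[0,-0.3,0.2],[0.2,0,0],0],
    [[0,-0.63,0.44],[0.4,0,0],0],
    [[0,-0.63,0.44],[0.4,0,0],0]
  ]
}}

```text
t: 7.1
tool_pos: [0.5119, -0.187, 0.0589]
orientation: [[-0.308, -0.695, 0.65], [-0.951, 0.228, -0.207], [-0.004, -0.682, -0.731]]
ft_force: [-0.5, -0.4, 0.0]
opening: 0.0001
```

```bash
python3 draw.py a6
python3 - <<'E'
from station import monitor
from h import *
o=monitor.get_obs();print(tcur(o))
for th in(.6,.75,.9,1.05,1.2):print(th,tstep(o,.055-.1*np.cos(th)-.008,.045+.1*np.sin(th)-.008,43))
E
```

```text
('case xyz mm', array([-17.4,   2.7,  58.7]), 'tilt', np.float64(43.0), 'F', array([ 0.5, -0.4,  0.1]), 'q', array([-0.6 , -0.5 ,  2.47,  0.44,  0.49,  0.97]), 't', 7.15, 0.0005656262838217739)
('TIP', array([-38. ,   2.7,  80.6]), ('tilt', np.float64(43.0), 'F', array([0.7, 0.9, 0.2]), 'q', array([-0.6 , -0.5 ,  2.47,  0.44,  0.49,  0.97]), 't', 7.2, -2.1899276434899404e-05))
0.6 (array([-0.01, -0.35, -0.26]), array([ 0.  ,  0.01, -0.03]))
0.75 (array([-0.01, -0.85, -0.33]), array([ 0.  ,  0.01, -0.03]))
0.9 (array([-0.02, -1.35, -0.33]), array([ 0.  ,  0.01, -0.03]))
1.05 (array([-0.02, -1.84, -0.25]), array([ 0.  ,  0.01, -0.03]))
1.2 (array([-0.02, -2.32, -0.1 ]), array([ 0.  ,  0.01, -0.03]))
```

View pics/a6w.png

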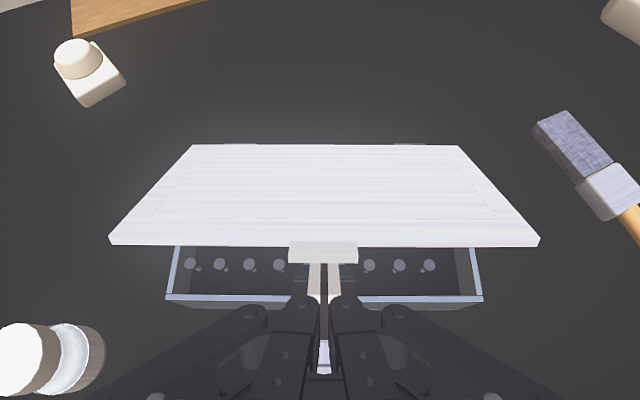

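Emit:
{"api": "jog_arm", "payload": {
  "plan": [
    [[0,-0.18,-0.13],[0,0,0],0],
    [[0,-0.35,-0.26],[0,0,0],0],
    [[0,-0.52,-0.29],[0,0,0],0],
    [[0,-0.7,-0.32],[0,0,0],0],
    [[0,-0.85,-0.33],[0,0,0],0]
  ]
}}

```text
t: 7.7
tool_pos: [0.523, -0.1906, 0.0837]
orientation: [[-0.308, -0.695, 0.65], [-0.951, 0.228, -0.207], [-0.004, -0.682, -0.731]]
ft_force: [-1.3, -0.0, 0.0]
opening: 0.0
```

```bash
python3 draw.py a7
python3 - <<'E'
from station import monitor
from h import *
o=monitor.get_obs();print(tcur(o))
for th in(.75,.825,.9,.975,1.05,1.125,1.2):print(th,tstep(o,.055-.1*np.cos(th)-.008,.045+.1*np.sin(th)-.008,43)[0])
E
```

```text
('case xyz mm', array([-4.6,  2.3, 84.4]), 'tilt', np.float64(43.1), 'F', array([0.1, 0.6, 0.6]), 'q', array([-0.59, -0.51,  2.42,  0.39,  0.53,  1.03]), 't', 7.75, 0.00013678528163640942)
('TIP', array([-25.4,   2.4, 105.9]), ('tilt', np.float64(43.1), 'F', array([-0.5, -0.2, -0.7]), 'q', array([-0.59, -0.51,  2.42,  0.39,  0.53,  1.02]), 't', 7.8, -1.6808677772261047e-05))
0.75 [-0.02  0.04  0.  ]
0.825 [-0.02 -0.21 -0.01]
0.9 [-0.02 -0.46  0.  ]
0.975 [-0.02 -0.71  0.03]
1.05 [-0.02 -0.96  0.08]
1.125 [-0.02 -1.2   0.15]
1.2 [-0.02 -1.43  0.23]
```

View pics/a7s.png

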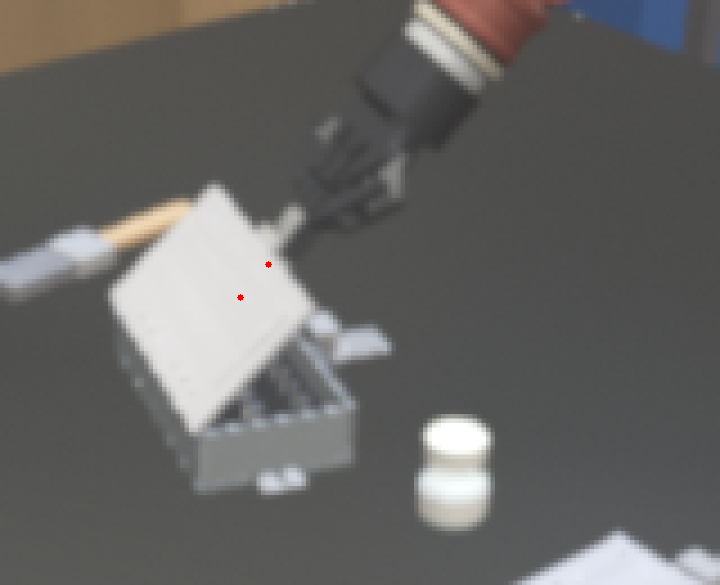

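The lid rises with the finger at low force, so I continue along the arc.

Emit:
{"api": "jog_arm", "payload": {
  "plan": [
    [[0,-0.21,0],[0,0,0],0],
    [[0,-0.46,0],[0,0,0],0],
    [[0,-0.71,0.03],[0,0,0],0],
    [[0,-0.96,0.08],[0,0,0],0],
    [[0,-1.2,0.15],[0,0,0],0]
  ]
}}

```text
t: 8.3
tool_pos: [0.5514, -0.1999, 0.1049]
orientation: [[-0.308, -0.695, 0.65], [-0.951, 0.228, -0.208], [-0.004, -0.682, -0.731]]
ft_force: [-0.5, 0.3, 0.0]
opening: 0.0003
```

```bash
python3 draw.py a8
python3 - <<'E'
from station import monitor
from h import *
o=monitor.get_obs();print(tcur(o))
for th in(1.125,1.2,1.275,1.35,1.425,1.5):print(th,tstep(o,.055-.1*np.cos(th)-.008,.045+.1*np.sin(th)-.008,43)[0])
E
```

```text
('case xyz mm', array([ 25.6,   2. , 106. ]), 'tilt', np.float64(43.1), 'F', array([0.4, 1. , 0.3]), 'q', array([-0.57, -0.44,  2.34,  0.35,  0.53,  1.07]), 't', 8.35, 0.00010769465556402829)
('TIP', array([  4.5,   2.2, 127.4]), ('tilt', np.float64(43.1), 'F', array([-0.9, -0.4,  0.2]), 'q', array([-0.57, -0.44,  2.34,  0.35,  0.53,  1.07]), 't', 8.4, 6.02684488709518e-07))
1.125 [-0.03  0.02 -0.01]
1.2 [-0.03 -0.21  0.07]
1.275 [-0.03 -0.44  0.17]
1.35 [-0.03 -0.66  0.29]
1.425 [-0.03 -0.87  0.43]
1.5 [-0.03 -1.07  0.58]
```

View pics/a8s.png

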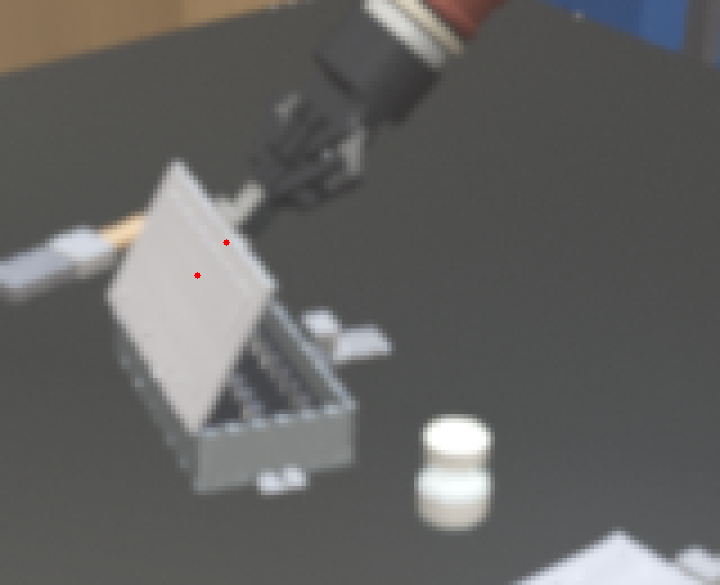

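View pics/a8w.png

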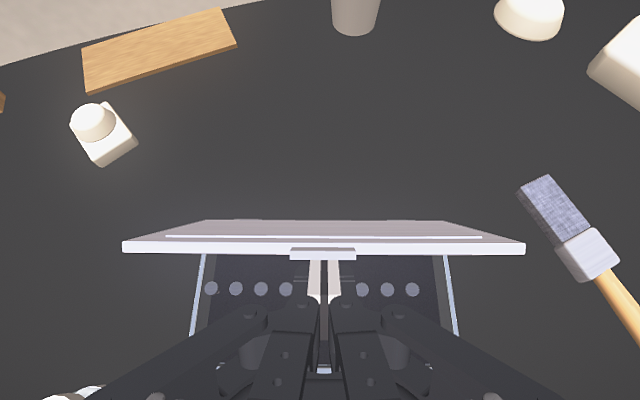

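Emit:
{"api": "jog_arm", "payload": {
  "plan": [
    [[0,-0.21,0.07],[0,0,0],0],
    [[0,-0.42,0.18],[0,0,0],0],
    [[0,-0.63,0.31],[0,0,0],0],
    [[0,-0.84,0.45],[0,0,0],0],
    [[0,-1.03,0.61],[0,0,0],0]
  ]
}}

```text
t: 8.9
tool_pos: [0.5847, -0.2107, 0.1121]
orientation: [[-0.308, -0.695, 0.65], [-0.951, 0.228, -0.207], [-0.004, -0.682, -0.731]]
ft_force: [-0.3, 0.2, 0.5]
opening: 0.0002
```

```bash
python3 draw.py a9
python3 - <<'E'
from station import monitor
from h import *
o=monitor.get_obs();print(tcur(o))
for th in(1.5,1.575,1.65,1.725,1.8,1.85):print(th,tstep(o,.055-.097*np.cos(th)-.008,.045+.097*np.sin(th)-.008,43)[0])
E
```

```text
('case xyz mm', array([ 60.4,   2. , 112.5]), 'tilt', np.float64(43.1), 'F', array([-0.7, -0.4,  2. ]), 'q', array([-0.55, -0.34,  2.25,  0.34,  0.51,  1.1 ]), 't', 8.95, -0.00018355719809569321)
('TIP', array([ 39.3,   2.1, 134.1]), ('tilt', np.float64(43.0), 'F', array([-0. , -0. ,  0.2]), 'q', array([-0.55, -0.34,  2.26,  0.34,  0.51,  1.1 ]), 't', 9.0, -0.0001705098773657524))
1.5 [-0.03 -0.01  0.03]
1.575 [-0.03 -0.2   0.19]
1.65 [-0.03 -0.37  0.36]
1.725 [-0.03 -0.52  0.54]
1.8 [-0.03 -0.67  0.74]
1.85 [-0.03 -0.75  0.88]
```

View pics/a9s.png

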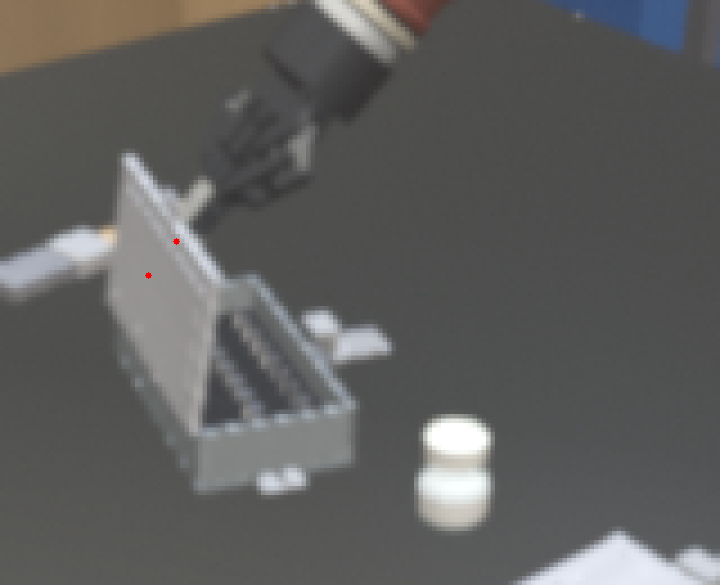

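Emit:
{"api": "jog_arm", "payload": {
  "plan": [
    [[0,-0.1,0.1],[0,0,0],0],
    [[0,-0.2,0.19],[0,0,0],0],
    [[0,-0.3,0.28],[0,0,0],0],
    [[0,-0.4,0.38],[0,0,0],0],
    [[0,-0.5,0.5],[0,0,0],0]
  ]
}}

```text
t: 9.5
tool_pos: [0.6044, -0.217, 0.1111]
orientation: [[-0.308, -0.695, 0.65], [-0.951, 0.228, -0.207], [-0.004, -0.682, -0.731]]
ft_force: [-0.4, -0.3, 0.0]
opening: 0.0003
```

```bash
python3 draw.py b1
python3 - <<'E'
from station import monitor
from h import *
o=monitor.get_obs();print(tcur(o))
for th in(1.65,1.725,1.8,1.85):print(th,tstep(o,.055-.097*np.cos(th)-.008,.045+.097*np.sin(th)-.008,43)[0])
E
```

```text
('case xyz mm', array([ 80.8,   2.1, 111.2]), 'tilt', np.float64(43.0), 'F', array([-0.4, -1.2, -0.7]), 'q', array([-0.54, -0.27,  2.21,  0.33,  0.49,  1.11]), 't', 9.55, 0.00017534926365451713)
('TIP', array([ 59.9,   2.1, 133. ]), ('tilt', np.float64(43.0), 'F', array([-0.5, -0.1, -0.6]), 'q', array([-0.54, -0.27,  2.21,  0.33,  0.49,  1.11]), 't', 9.6, -0.00028857856733640854))
1.65 [-0.03  0.11 -0.14]
1.725 [-0.03 -0.05  0.05]
1.8 [-0.03 -0.19  0.24]
1.85 [-0.03 -0.28  0.38]
```

View pics/b1s.png

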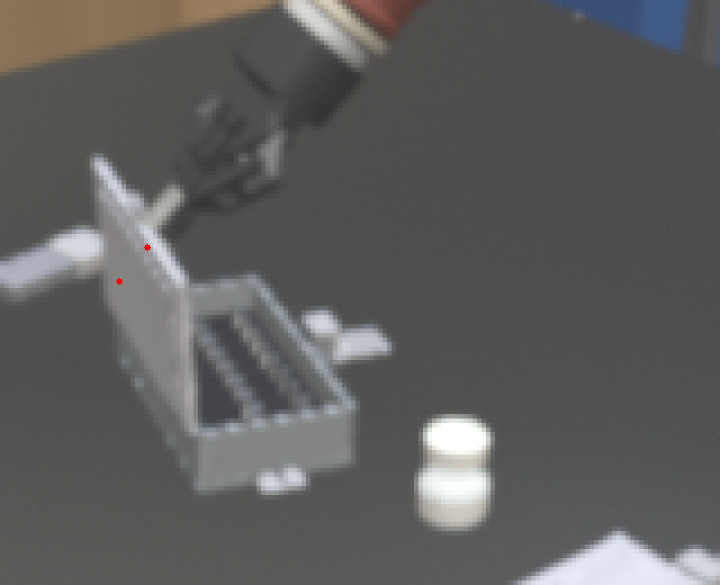

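View pics/b1w.png

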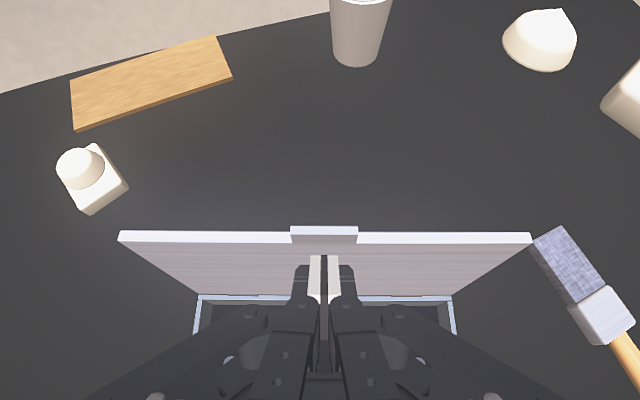

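Emit:
{"api": "jog_arm", "payload": {
  "plan": [
    [[0,-0.06,0.06],[0,0,0],0],
    [[0,-0.12,0.14],[0,0,0],0],
    [[0,-0.19,0.22],[0,0,0],0],
    [[0,-0.25,0.3],[0,0,0],0],
    [[0,-0.3,0.38],[0,0,0],0]
  ]
}}

```text
t: 10.1
tool_pos: [0.618, -0.2214, 0.1088]
orientation: [[-0.308, -0.695, 0.65], [-0.951, 0.228, -0.207], [-0.004, -0.682, -0.732]]
ft_force: [-0.4, 0.3, 0.6]
opening: 0.0001
```

```bash
python3 draw.py b2
python3 - <<'E'
from station import monitor
from h import *
o=monitor.get_obs();print(tcur(o))
E
```

```text
('case xyz mm', array([ 94.7,   2.1, 108.8]), 'tilt', np.float64(43.0), 'F', array([ 0.1,  0.2, -0.3]), 'q', array([-0.53, -0.23,  2.18,  0.33,  0.48,  1.12]), 't', 10.15, -0.0003910268826636309)
('TIP', array([ 74. ,   2.1, 130.6]), ('tilt', np.float64(43.0), 'F', array([ 0.2,  0.1, -0.6]), 'q', array([-0.53, -0.23,  2.18,  0.33,  0.48,  1.12]), 't', 10.2, -0.00016526136565444115))
```

View pics/b2s.png

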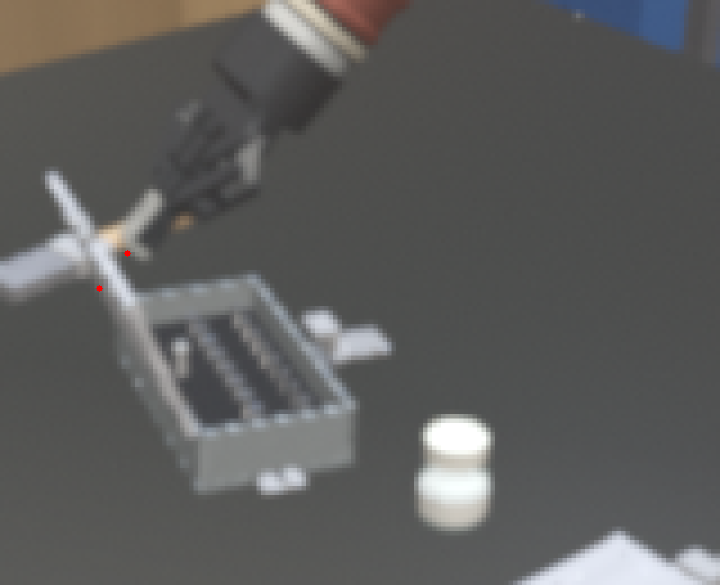

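View pics/b2w.png

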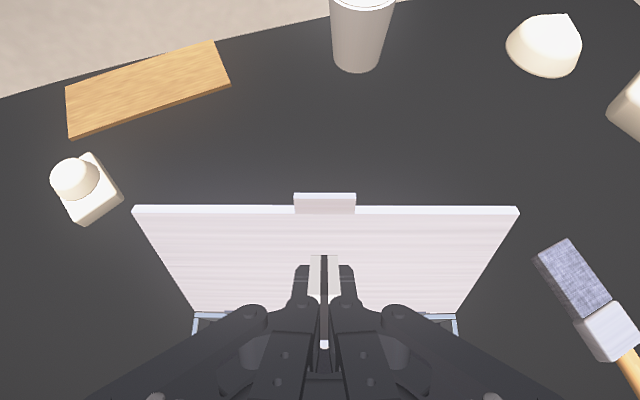

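The lid has left the finger and fallen open. Now I retract straight back along the tool axis (up and towards the robot).

Emit:
{"api": "jog_arm", "payload": {
  "plan": [
    [[0,0,-1],[0,0,0],0],
    [[0,0,-2],[0,0,0],0],
    [[0,0,-3],[0,0,0],0],
    [[0,0,-4],[0,0,0],0],
    [[0,0,-4],[0,0,0],0]
  ]
}}

```text
t: 10.7
tool_pos: [0.5404, -0.1971, 0.2021]
orientation: [[-0.308, -0.69, 0.655], [-0.951, 0.225, -0.211], [-0.002, -0.688, -0.726]]
ft_force: [1.3, -1.0, 0.5]
opening: 0.0
```

Emit:
{"api": "jog_arm", "payload": {
  "plan": [
    [[0,0,0],[0,0,0],0],
    [[0,0,0],[0,0,0],0],
    [[0,0,0],[0,0,0],0],
    [[0,0,0],[0,0,0],0],
    [[0,0,0],[0,0,0],0]
  ]
}}

```text
t: 11.2
tool_pos: [0.5397, -0.1963, 0.1954]
orientation: [[-0.308, -0.696, 0.648], [-0.951, 0.229, -0.206], [-0.005, -0.68, -0.733]]
ft_force: [-0.1, -0.6, -0.4]
opening: 0.0001
```

Run:
```python
from station import monitor,viewer
from h import *
o=monitor.get_obs();print(tcur(o))
p=viewer.get_image("scene")
# lid tip angle: project front-corner underside of lid (r=.11) for various angles
for th in(1.7,1.8,1.85,1.92,1.96):
    print(th,[proj(p,case(.055-.110*np.cos(th),.045+.110*np.sin(th),y)).round(1) for y in(-.1,.1)])
im=p["img"][83:213,221:381,::-1].copy();im=cv2.resize(im,None,fx=4.5,fy=4.5,interpolation=3)
for y in(-.1,.1):
    q=proj(p,case(.055-.110*np.cos(1.92),.045+.110*np.sin(1.92),y));cv2.circle(im,tuple(((q-[221,83])*4.5+2).astype(int)),3,(0,0,255),-1)
    q=proj(p,case(.055-.110*np.cos(1.8),.045+.110*np.sin(1.8),y));cv2.circle(im,tuple(((q-[221,83])*4.5+2).astype(int)),3,(0,255,0),-1)
cv2.imwrite("pics/fs.png",im)
t=viewer.get_image("top");cv2.imwrite("pics/ft.png",cv2.resize(t["img"][120:300,140:500,::-1],None,fx=2.2,fy=2.2,interpolation=3))
```

```text
('TIP', array([ -8.1,   2.1, 217.4]), ('tilt', np.float64(42.9), 'F', array([-0.1, -0.6, -0.4]), 'q', array([-0.58, -0.61,  2.29,  0.27,  0.75,  1.17]), 't', 11.2, 0.00014392242774394025))
1.7 [array([260.9, 118.4]), array([280.4, 145.9])]
1.8 [array([257.6, 119.5]), array([276.7, 147.1])]
1.85 [array([256. , 120.1]), array([274.9, 147.8])]
1.92 [array([253.7, 121.1]), array([272.4, 149. ])]
1.96 [array([252.5, 121.8]), array([270.9, 149.8])]
```

View pics/fs.png

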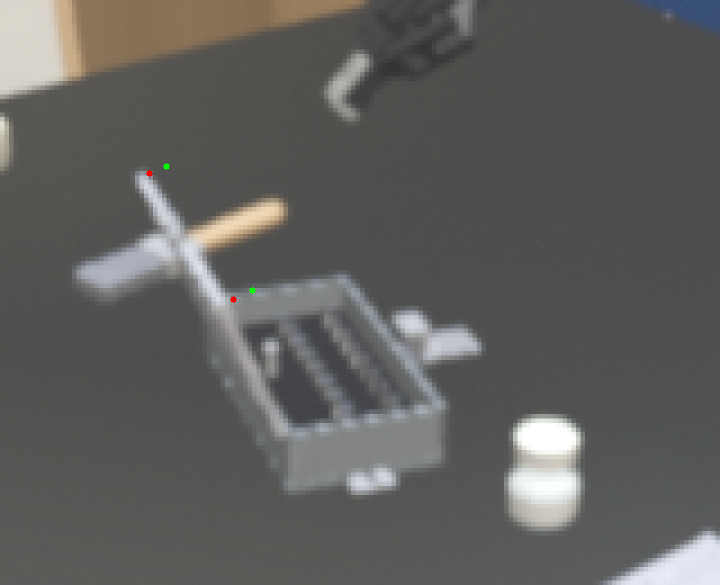

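View pics/ft.png

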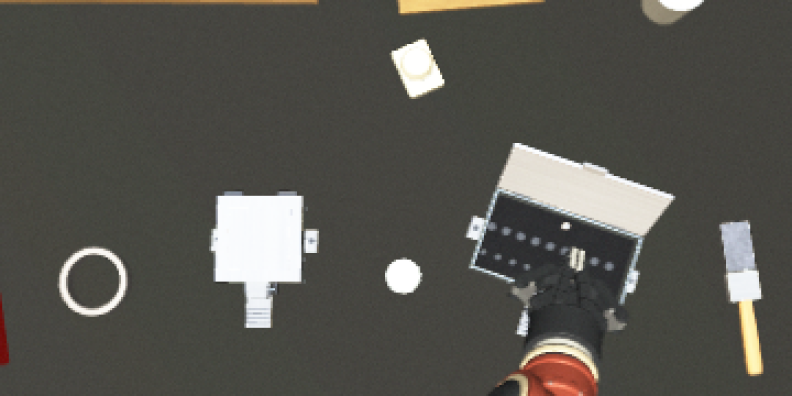

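Run:
```python
from station import arm,monitor
print(arm.hand_in(),monitor.get_obs()["t"])
```

```text
the job is handed in; nothing more can be done
the job is handed in; nothing more can be done
```

I pressed the longer case's tab until its lid sprang ajar, then pushed the lid past upright with the closed fingers. It fell open onto its stop, and I backed the arm clear and handed in at about 11.3 s of the 48 s allowed. No verdict was reported.

**Last checks:**
- **Lid:** the last scene picture shows it at about 1.92 rad; its corners match that projected angle, not 1.8.
- **Tab:** it appears back at its rest position in the last scene picture, judged by eye.
- **Other things:** in the top picture the shorter case is shut, and the jar, tape, brush and casting stand where they did at the start. I compared the pictures by eye and did not re-measure.
- **Contact and force:** the arm is clear of everything. The highest reading I saw was about 4 N, during the tab press.

**One disagreement:** the real fingertips ended about 30 mm short of the reported TCP. The wrist and scene pictures both showed this, and there was no contact at the expected height. I allowed for it in every later move, and contact then came where expected.

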